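Dispense one culture dish and push it onto the blue mark

ROBOT

A 7-joint arm with a two-finger parallel gripper is mounted at the origin on the work surface. World frame = base frame: x ahead of the robot, y to its left, z up, the work surface at z = 0. Lengths are in m, angles in rad, forces in N, time in s.
With the tool pointing down it reaches from about 0.425 to 0.875 m from the base axis. Payload 4.7 kg.
Tool frame: the origin (TCP) lies between the finger pads; the fingertips stand 14 mm ahead of it and the grasp point (between the pads) lies 5 mm behind it; z points along the fingers, y is the line along which they close (so a half turn about z gives the same grasp; the last joint's range is limited). The gripper opens to 87 mm and grips with 3 to 60 N. Pads are 19 mm wide; open, the fingers measure 117 mm over their backs; the gripper's body (75 mm by 190 mm) begins 51 mm behind the grasp point.
Start: joints at [-1.21, 0.321, -0.07, 1.45, 0.023, 1.371, -0.057], TCP at [0.221, 0.611, 0.237] pointing down, gripper open.
Joint ranges: [-2.86, 2.86], [-0.3, 2.09], [-1.38, 1.24], [0.06, 2.45], [-1.56, 4.7], [0.09, 2.05], [-2.69, 2.69]. Speed limits (rad/s): [2.57, 2.57, 3.14, 3.14, 3.14, 3.14, 3.14].

INTERFACE

Orientations are given as a rotation vector (axis times angle).
In Python, from bench import ctrl gives the robot as it stands.
- The arm moves only by the tool step_arm, never from a script. Its argument "commands" is a list of rows, each an object with "travel": the shift along the tool's x, y, z in m, a list of three; "turn": the turn, a rotation vector about the tool's x, y, z in degrees, a list of three. A call has 1 to 5 rows; each row is the pose to reach, as a shift and turn from the pose commanded when the call began, along the tool's axes at that moment; what a row does not reach only later rows make up. A row lasts 1/10 s, in which the tool goes at most 50 mm and 8.59 degrees, less where a joint would pass 70% of its speed; a pose out of reach is approached as far as the arm can. A call with a gripper value outside its range is refused whole. "gripper" is the opening, from 0 (shut) to 1 (fully open), set as the call begins (left out, the last holds). The fingers move at their own pace and stop on an object; "force" is the grip in N (left out, the last holds). Time passes only in rows, so rows that repeat a pose let the fingers close. It gives the time, the measured TCP pose, the force, the opening and the grip force at its end, in the units of the state.
- ctrl.get_state(): the state, without advancing time (a new reading comes with each control period).
- ctrl.get_image(name): name is "scene" or "top" or "wrist"; returns the picture (384x512x3 uint8, red, green, blue); there is no depth.
- ctrl.camera_model(name): a dict with "fx", "fy", "cx", "cy" (pixels), "R" (3x3) and "t" (3): a world point X has camera coordinates R X + t; the wrist camera has in their place "T_tool_cam" (4x4, takes a point from camera to tool coordinates, whose origin is the TCP and whose axes are the flange's). Camera axes: x right, y down, z forward; pixel columns grow to the right and rows downward; lengths in m; the calibration is good to about 2 mm. A picture is of the moment at which its call begins: read the wrist's pose just before it. camera_model takes no time and is no camera call.
- ctrl.close_job(): hands the job in; it is judged then, once.
The state is a dict: "time": time; "joint_positions": joint angles; "qd": joint speeds; "joint_torque": joint torques, N m; "position": TCP position; "tool_rot": TCP orientation; "ft_force": force on the tool from outside, world axes, zero at the start; "torque": the same for the moment, N m; "grip_width": opening from 0.0 (shut) to 1.0 (fully open); "grip_force": force on a finger pad.
Only numpy, scipy, OpenCV 4.12 (cv2) and the standard library are available. Lean on these libraries where they do the work, as an engineer would, in place of code of your own. Each camera call takes 0.05 s, during which the arm holds its last target. There are 200 camera calls.

TASK

Press the yellow plunger of the dish dispenser all the way down once and let it come back up, so that a single culture dish is ejected onto the bench. Then push that dish along the bench, without lifting or tipping it, until it lies wholly on the round blue mark, and leave it there. Keep the other dishes in the dispenser and do not disturb the tip box, the bottle or the jar.

Things in the scene. Friction and masses are not known exactly. Their poses are not given: they have to be found in the camera images.
- dispenser: fixed dish dispenser: a clear magazine (52 x 52 mm, 50 mm high) with three stacked dishes, behind it a white housing 76 mm long, 56 wide, 55 high, ending 104 mm behind the origin. Origin on the bench under the stack's centre; x points out of the outlet, z up. No floor: dishes slide on the bench. Pressing fully drives a blade that ejects the lowest dish; as the plunger rises the next drops down
- outlet (a point): bench-level centre of the outlet slot (44 mm wide, 17 mm high) in the magazine's front face, 26 mm ahead of the dispenser's origin. At full stroke the ejected dish's centre stands about 39 mm out from here along the dispenser's x; the 8 mm high blade then draws back inside as the plunger rises. A second full press would eject another dish
- plunger_top (a point): centre of the flat top of the yellow plunger head (a disc 36 mm in diameter, 8 mm thick), 64 mm behind the dispenser's origin and 95 mm above the bench when up; it goes straight down when pressed
- plunger (a joint): how far the plunger is pressed down, m: 0 up, 0.030 fully down (hard stop). A spring brings it back; it takes about 3 N to start and 8 N to hold down at the stop
- dish1: culture dish, pink with a paler lid, a flat disc 40 mm in diameter and 14 mm high, about 16 to 30 g; origin at the centre of its underside, z up. The lowest in the magazine at the start, the one to be ejected
- dish2: culture dish, pink with a paler lid, a flat disc 40 mm in diameter and 14 mm high, about 16 to 30 g; origin at the centre of its underside, z up. The second in the stack, to stay in the magazine
- dish3: culture dish, pink with a paler lid, a flat disc 40 mm in diameter and 14 mm high, about 16 to 30 g; origin at the centre of its underside, z up. The top one in the stack, to stay in the magazine
- mark_blue: round blue mark printed flat on the bench, 72 mm in diameter; origin at its centre. It lies to one side of the spot where the dish comes out (either side), its centre about 90 to 130 mm away from the dispenser's centre line
- mark_orange: round orange mark, the same size, on the other side; not used
- tip_box: closed pipette-tip box, cream with orange lid, 82 x 117 x 50 mm, loose; origin at the centre of its underside. To be left alone
- reagent_bottle: small amber bottle, 40 mm in diameter, 90 mm high, loose; origin at the centre of its underside. To be left alone
- sample_jar: small white jar with green cap, 44 mm in diameter, 50 mm high, loose, in front of the outlet beyond the dish; origin at the centre of its underside. To be left alone
There are look-alikes about, which are no part of the job. There is more than one size of the dispenser; the one meant has the size given above. Leave any green look-alike of the dish3 alone.

How it is judged:
On the way, in this order (a step that is already met when the one before it is completed fails the run):
1. the plunger is pressed down and the lowest dish stands clear of the magazine (value of joint plunger above 0.026 m and x of dish1 in the frame of dispenser above 0.05 m), for 0.1 s.
2. the plunger is back up (value of joint plunger below 0.004 m), for 0.1 s.
3. the dish lies on the blue mark (horizontal distance between dish1 and mark_blue below 0.018 m), for 0.2 s.
At the end, for the whole second after the job is handed in: the ejected dish rests flat on the bench with its centre within 18 mm of the blue mark's centre (wholly on the mark), the plunger is up (under 4 mm), and the other two dishes are still in the magazine (horizontal distance between dish1 and mark_blue below 0.018 m and height (world z) of dish1 below 0.004 m and angle between dish1's own z axis and vertical below 0.1 rad and linear speed of dish1 below 0.02 m/s and value of joint plunger below 0.004 m and x of each of dish2, dish3 in the frame of dispenser below 0.012 m); the robot touches nothing.
It fails at once if the ejected dish is lifted off the bench (over 8 mm) or tipped (over 0.35 rad) (height (world z) of dish1 above 0.008 m or angle between dish1's own z axis and vertical above 0.35 rad).
It fails at once if a second dish leaves the magazine (not (x of dish2 in the frame of dispenser below 0.012 m) or not (x of dish3 in the frame of dispenser below 0.012 m) or height (world z) of dish2 above 0.022 m or height (world z) of dish3 above 0.036 m).
It fails at once if a bystander is shifted by more than 10 mm or tipped (distance of any of tip_box, reagent_bottle, sample_jar from where it was at the start of the episode above 0.01 m or angle between any of tip_box, reagent_bottle, sample_jar's own z axis and vertical above 0.2 rad).
It also fails if it takes over 48 s, if anything falls off the work surface, if the arm or the gripper's body presses on something with over 40 N, if the wrist force passes 120 N, or if a joint passes its speed limit or range.

## Working session

There is one attempt and no reset: what is moved stays moved. The work goes in short steps, Python scripts to look and compute and a tool call to move; the robot and the scene stay as the last step left them, time stands still between calls to the robot, and variables do not carry over. Pictures are saved under pics/ and viewed, at most 10 in all, crops included, and the job is handed in when it is done.

Besides the shell and the picture viewer there is one more tool, called as name(argument=value, ...), one argument or row to a line, values as JSON. step_arm: Moves the arm, as the interface text tells. Its arguments: {"type":"object","properties":{"commands":{"type":"array"},"gripper":{"type":"number"},"force":{"type":"number"}},"required":["commands"]}

```bash
mkdir -p pics; python3 - <<'E'
from bench import ctrl
import cv2,numpy as np
s=ctrl.get_state();print({k:np.round(v,3) for k,v in s.items()})
for n in("scene","top"):
    im=ctrl.get_image(n);cv2.imwrite(f"pics/{n}0.png",im[:,:,::-1])
    print(n,ctrl.camera_model(n))
E
```

```text
{'time': np.float64(0.0), 'joint_positions': array([-1.21 ,  0.322, -0.07 ,  1.452,  0.023,  1.371, -0.057]), 'qd': array([ 0.001, -0.002,  0.001,  0.   , -0.002,  0.001,  0.001]), 'joint_torque': array([-0.0000e+00, -4.9128e+01, -4.0400e-01, -3.1253e+01, -6.4000e-02,
        4.4000e-02,  0.0000e+00]), 'position': array([0.221, 0.611, 0.235]), 'tool_rot': array([-5.420e-01, -3.094e+00,  3.000e-03]), 'ft_force': array([-0.061, -0.517,  0.706]), 'torque': array([ 0.012, -0.055, -0.01 ]), 'grip_force': np.float64(0.0), 'grip_width': np.float64(1.001)}
scene {'fx': 448.20129778160015, 'fy': 448.20129778160015, 'cx': 251.57253074467644, 'cy': 193.57012296453843, 'R': array([[-0.43154539,  0.90208076,  0.00434516],
       [ 0.74920133,  0.36108417, -0.55526173],
       [-0.50245989, -0.23636524, -0.83166432]]), 't': array([ 0.15974239, -0.37055966,  1.40462297])}
top {'fx': 463.63498789728754, 'fy': 463.63498789728754, 'cx': 257.2442331110765, 'cy': 187.7460472238311, 'R': array([[-0.01543428, -0.9995089 , -0.02727151],
       [-0.98441126,  0.01996904, -0.17474472],
       [ 0.17520349,  0.02414932, -0.98423602]]), 't': array([0.09925924, 0.51981174, 1.006887  ])}
```

View pics/scene0.png

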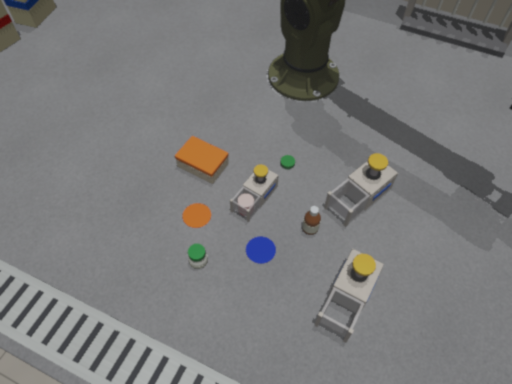

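View pics/top0.png

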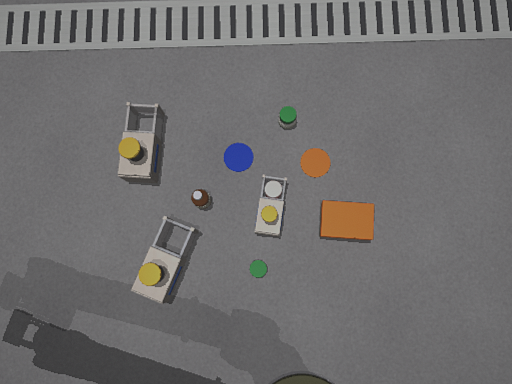

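The scene view shows the small dispenser (about 255,190) with a dish in it, and two larger empty look-alikes. In the top view, its plunger is at (269,214), its dish at (274,189), the blue mark at (238,157), orange at (315,163), the jar at (288,116) and the bottle at (200,198).

```bash
cat > h.py <<'E'
import cv2,numpy as np
from bench import ctrl
def ray(n,uv,z):
    c=ctrl.camera_model(n);R=np.array(c["R"]);C=-R.T@c["t"]
    d=R.T@[(uv[0]-c["cx"])/c["fx"],(uv[1]-c["cy"])/c["fy"],1]
    return C+d*(z-C[2])/d[2]
def blobs(im,lo,hi,amin=30):
    m=cv2.inRange(cv2.cvtColor(im,cv2.COLOR_BGR2HSV),lo,hi)
    n,l,s,c=cv2.connectedComponentsWithStats(m)
    return [(c[i],s[i,4],s[i,:4]) for i in range(1,n) if s[i,4]>=amin]
E
python3 - <<'E'
from h import *
for n in("top","scene"):
    im=cv2.imread(f"pics/{n}0.png")
    for nm,lo,hi,z in(("yellow",(22,120,100),(32,255,255),.095),("blue",(110,150,80),(130,255,255),0),("orange",(5,150,120),(16,255,255),0),("green",(50,100,50),(80,255,255),.05),("pink",(0,8,150),(10,90,255),.042),("pink2",(160,8,150),(180,90,255),.042)):
        for c,a,b in blobs(im,lo,hi): print(n,nm,c.round(1),a,b,ray(n,c,z).round(4))
im=cv2.imread("pics/top0.png");cv2.imwrite("pics/crop.png",cv2.resize(im[90:290,180:380],(600,600),interpolation=cv2.INTER_CUBIC))
for uv,z in(((200,196),.09),((203,205),.0)):print("bottle",ray("top",uv,z))
print(ray("scene",(314,210),.09))
E
```

```text
top yellow [128.7 147.4] 343 [118 138  22  20] [0.6097 0.3728 0.095 ]
top yellow [268.7 213.6] 200 [261 206  16  16] [0.4562 0.065  0.095 ]
top yellow [149.3 274. ] 395 [139 263  22  23] [0.3325 0.3196 0.095 ]
top blue [237.9 156.9] 658 [224 143  29  29] [0.6063 0.1365 0.    ]
top orange [314.9 162.3] 661 [301 148  29  29] [ 0.5888 -0.0478  0.    ]
top orange [347.  219.6] 1859 [321 200  53  40] [ 0.4502 -0.1175  0.    ]
top green [287.5 114.2] 220 [280 106  16  17] [0.6935 0.0168 0.05  ]
top green [257.9 268.3] 230 [250 260  17  18] [0.341  0.0913 0.05  ]
scene yellow [377.6 161.3] 250 [368 154  20  16] [0.3093 0.3122 0.095 ]
scene yellow [260.4 170.4] 135 [254 165  14  12] [0.4591 0.0655 0.095 ]
scene yellow [363.6 264.4] 378 [353 254  22  22] [0.5879 0.3653 0.095 ]
scene blue [260.3 249.5] 589 [246 237  29  26] [0.6069 0.1363 0.    ]
scene orange [201.4 155.2] 1091 [176 137  52  38] [ 0.4169 -0.1296 -0.    ]
scene orange [196.3 215. ] 507 [183 204  28  23] [ 0.5894 -0.0482  0.    ]
scene green [287.4 161.4] 137 [281 156  14  12] [0.3717 0.1027 0.05  ]
scene green [196.2 251.9] 226 [188 244  17  17] [0.6978 0.0184 0.05  ]
scene pink [245.4 200.3] 184 [238 194  16  14] [0.5211 0.0554 0.042 ]
bottle [0.4981296  0.21401702 0.09      ]
bottle [0.49099438 0.22027974 0.        ]
[0.50445855 0.22189835 0.09      ]
```

View pics/crop.png

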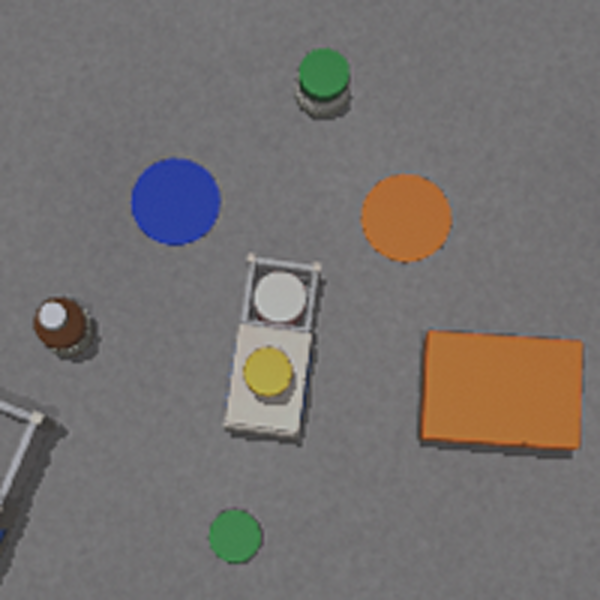

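Both views agree: plunger at (0.457, 0.065), dish stack at (0.521, 0.055) and blue mark at (0.6065, 0.1365). The plunger-to-stack distance is 65 mm against the 64 mm given. I'll close the gripper and head to the plunger.

step_arm(
  commands=[
    {"travel": [-0.032, -0.035, 0], "turn": [0, 0, 8.3]},
    {"travel": [-0.064, -0.07, 0], "turn": [0, 0, 16.6]},
    {"travel": [-0.096, -0.105, 0], "turn": [0, 0, 24.9]},
    {"travel": [-0.128, -0.14, 0], "turn": [0, 0, 33.2]},
    {"travel": [-0.16, -0.173, 0], "turn": [0, 0, 41]},
  ],
  gripper=0,
)

```text
time: 0.6
position: [0.313, 0.392, 0.2361]
tool_rot: [-1.599, -2.704, 0.001]
ft_force: [0.6, 0.8, 0.7]
grip_width: 0.629
grip_force: 0.0
```

```bash
cat >> h.py <<'E'
from scipy.spatial.transform import Rotation as Ro
def goal(p,ydeg):
    s=ctrl.get_state();R=Ro.from_rotvec(s["tool_rot"])
    y=np.array([np.cos(np.radians(ydeg)),np.sin(np.radians(ydeg)),0]);z=np.array([0,0,-1.])
    G=Ro.from_matrix(np.c_[np.cross(y,z),y,z])
    print("t",round(s["time"],2),"pos",s["position"].round(4),"F",s["ft_force"].round(1),"w",round(s["grip_width"],2),
     "travel",R.inv().apply(np.array(p)-s["position"]).round(4),"turn",np.degrees((R.inv()*G).as_rotvec()).round(1))
E
python3 -c "
from h import *
goal((.457,.065,.14),-13.3)"
```

```text
t 0.6 pos [0.313  0.392  0.2361] F [0.6 0.8 0.7] w 0.63 travel [-0.3559 -0.0312  0.0963] turn [-0.   0.  42.1]
```

step_arm(
  commands=[
    {"travel": [-0.045, -0.004, 0.005], "turn": [0, 0, 8.4]},
    {"travel": [-0.09, -0.008, 0.01], "turn": [0, 0, 16.8]},
    {"travel": [-0.135, -0.012, 0.015], "turn": [0, 0, 25.2]},
    {"travel": [-0.18, -0.016, 0.02], "turn": [0, 0, 33.6]},
    {"travel": [-0.225, -0.02, 0.025], "turn": [0, 0, 42.1]},
  ],
)

```text
time: 1.1
position: [0.4049, 0.1861, 0.2112]
tool_rot: [-2.464, -1.949, -0.0]
ft_force: [1.1, -0.2, -0.3]
grip_width: 0.166
grip_force: 0.0
```

```bash
python3 -c "
from h import *
goal((.457,.065,.125),-13.3)"
```

```text
t 1.1 pos [0.4049 0.1861 0.2112] F [ 1.1 -0.2 -0.3] w 0.17 travel [-0.1059  0.0786  0.0862] turn [-0. -0. -0.]
```

step_arm(
  commands=[
    {"travel": [-0.03, 0.022, 0.02]},
    {"travel": [-0.06, 0.044, 0.04]},
    {"travel": [-0.09, 0.066, 0.06]},
    {"travel": [-0.106, 0.079, 0.08]},
    {"travel": [-0.106, 0.079, 0.08]},
  ],
)

```text
$.commands[0]: bad value
```

```bash
python3 - <<'E'
from h import *
goal((.457,.065,.079),-13.3)
im=ctrl.get_image("wrist");cv2.imwrite("pics/w1.png",im[:,:,::-1])
im=ctrl.get_image("scene");cv2.imwrite("pics/s1.png",cv2.resize(im[100:280,150:390,::-1],(720,540)))
E
```

```text
t 1.1 pos [0.4049 0.1861 0.2112] F [ 1.1 -0.2 -0.3] w 0.17 travel [-0.1059  0.0786  0.1322] turn [-0. -0. -0.]
```

View pics/w1.png

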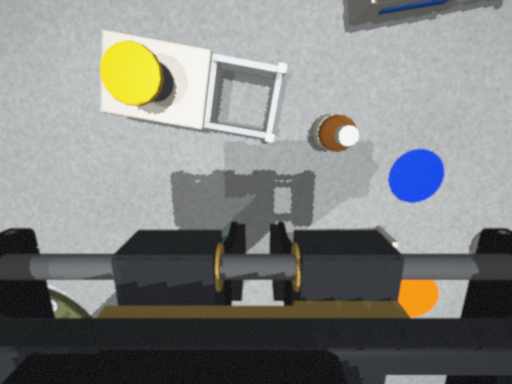

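The move was refused because each row needs a turn. The wrist view from before the move shows a large look-alike at the upper left, the bottle at (338,133) and the blue mark at (416,175). I'll send it again.

step_arm(
  commands=[
    {"travel": [-0.03, 0.022, 0.02], "turn": [0, 0, 0]},
    {"travel": [-0.06, 0.044, 0.04], "turn": [0, 0, 0]},
    {"travel": [-0.09, 0.066, 0.06], "turn": [0, 0, 0]},
    {"travel": [-0.106, 0.079, 0.08], "turn": [0, 0, 0]},
    {"travel": [-0.106, 0.079, 0.08], "turn": [0, 0, 0]},
  ],
)

```text
time: 1.7
position: [0.4567, 0.0639, 0.1291]
tool_rot: [-2.462, -1.951, 0.008]
ft_force: [-0.5, 0.5, 0.7]
grip_width: 0.006
grip_force: 0.0
```

```bash
python3 - <<'E'
from h import *
goal((.457,.065,.079),-13.3)
im=ctrl.get_image("scene");cv2.imwrite("pics/s1.png",cv2.resize(im[100:280,150:390,::-1],(720,540)))
E
```

```text
t 1.7 pos [0.4567 0.0639 0.1291] F [-0.5  0.5  0.7] w 0.01 travel [0.0014 0.0003 0.0501] turn [-0.2  0.2  0.1]
```

View pics/s1.png

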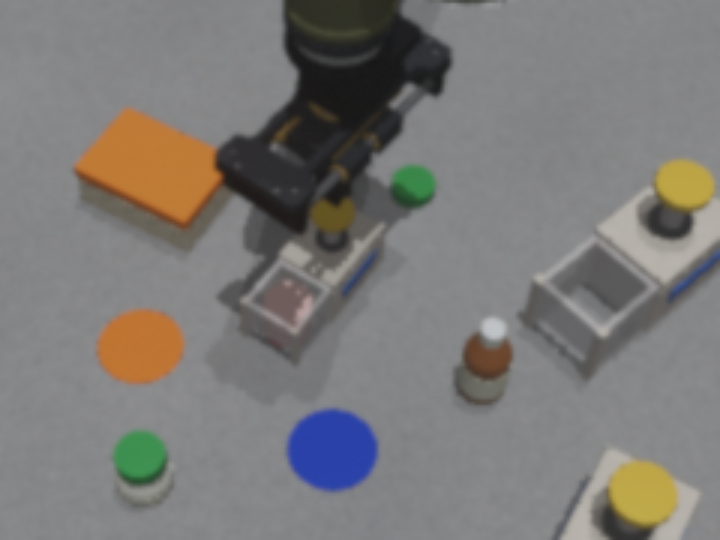

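The fingertips are right above the yellow head at crop (332,212). Pressing now.

step_arm(
  commands=[
    {"travel": [0, 0, 0.01], "turn": [0, 0, 0]},
    {"travel": [0, 0, 0.018], "turn": [0, 0, 0]},
    {"travel": [0, 0, 0.022], "turn": [0, 0, 0]},
    {"travel": [0, 0, 0.026], "turn": [0, 0, 0]},
    {"travel": [0, 0, 0.03], "turn": [0, 0, 0]},
  ],
)

```text
time: 2.25
position: [0.4574, 0.0681, 0.1018]
tool_rot: [-2.456, -1.957, 0.0]
ft_force: [-4.0, 0.8, 5.9]
grip_width: 0.003
grip_force: 3.0
```

step_arm(
  commands=[
    {"travel": [0, 0, 0.004], "turn": [0, 0, 0]},
    {"travel": [0, 0, 0.008], "turn": [0, 0, 0]},
    {"travel": [0, 0, 0.012], "turn": [0, 0, 0]},
    {"travel": [0, 0, 0.016], "turn": [0, 0, 0]},
    {"travel": [0, 0, 0.018], "turn": [0, 0, 0]},
  ],
)

```text
time: 2.75
position: [0.4574, 0.0681, 0.084]
tool_rot: [-2.456, -1.956, -0.0]
ft_force: [-4.1, 1.0, 6.6]
grip_width: 0.003
grip_force: 4.0
```

step_arm(
  commands=[
    {"travel": [0, 0, 0.003], "turn": [0, 0, 0]},
    {"travel": [0, 0, 0.005], "turn": [0, 0, 0]},
    {"travel": [0, 0, 0.006], "turn": [0, 0, 0]},
    {"travel": [0, 0, 0.006], "turn": [0, 0, 0]},
  ],
)

```text
time: 3.15
position: [0.4574, 0.0681, 0.0793]
tool_rot: [-2.455, -1.956, 0.0]
ft_force: [-8.1, 0.9, 17.4]
grip_width: 0.007
grip_force: 8.6
```

```bash
python3 - <<'E'
from h import *
for n in("top","scene"):
    im=ctrl.get_image(n)[:,:,::-1].copy();cv2.imwrite(f"pics/{n}2.png",im)
    for hh in((0,10),(160,180)):
        for c,a,b in blobs(im,(hh[0],8,120),(hh[1],110,255)): print(n,c.round(1),a,b,ray(n,c,.014).round(4))
goal((.457,.065,.079),-13.3)
im=cv2.imread("pics/scene2.png");cv2.imwrite("pics/s2.png",cv2.resize(im[140:280,170:330],(640,560)))
E
```

```text
scene [201.1 145.5] 83 [174 135  56  25] [ 0.3969 -0.1404  0.014 ]
scene [246.9 196.9] 30 [243 195   8   5] [0.494 0.046 0.014]
scene [245.8 205.4] 59 [237 199  17  12] [0.5181 0.0547 0.014 ]
scene [196.9 215.4] 98 [181 202  32  27] [ 0.5965 -0.0409  0.014 ]
scene [230.3 224.5] 219 [222 217  18  16] [0.5839 0.0447 0.014 ]
t 3.25 pos [0.4574 0.0681 0.0793] F [-7.2  0.  17. ] w 0.01 travel [-0.0031  0.0003  0.0003] turn [-0.1 -0.1  0.4]
```

View pics/s2.png

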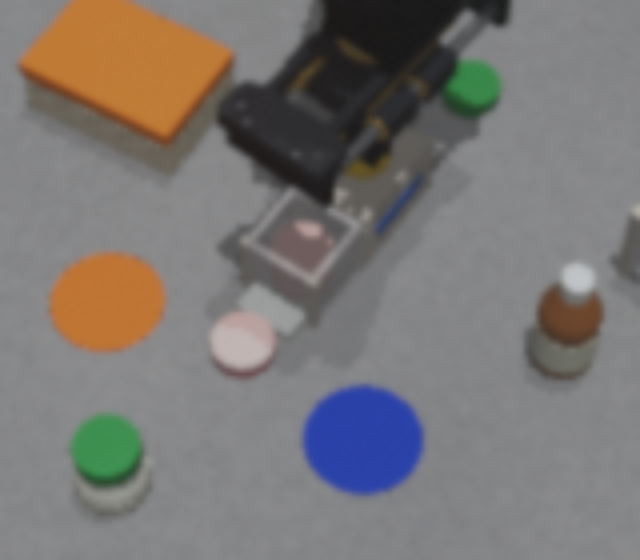

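The dish is out at (0.584, 0.0447), and 17 N shows the plunger is on its stop. I'll release and set a 16 mm finger gap for pushing.

step_arm(
  commands=[
    {"travel": [0, 0, -0.006], "turn": [0, 0, 0]},
    {"travel": [0, 0, -0.012], "turn": [0, 0, 0]},
    {"travel": [0, 0, -0.02], "turn": [0, 0, 0]},
    {"travel": [0, 0, -0.03], "turn": [0, 0, 0]},
    {"travel": [0, 0, -0.045], "turn": [0, 0, 0]},
  ],
)

```text
time: 3.75
position: [0.4577, 0.0665, 0.1227]
tool_rot: [2.458, 1.956, -0.001]
ft_force: [0.0, 0.5, 1.3]
grip_width: 0.003
grip_force: 0.0
```

step_arm(
  commands=[
    {"travel": [0, 0, -0.02], "turn": [0, 0, 0]},
    {"travel": [0, 0, -0.02], "turn": [0, 0, 0]},
  ],
  gripper=0.18,
)

```text
time: 3.95
position: [0.46, 0.067, 0.1452]
tool_rot: [2.457, 1.955, 0.008]
ft_force: [0.2, -0.0, 0.1]
grip_width: 0.112
grip_force: 0.0
```

```bash
python3 - <<'E'
from h import *
for n in("scene",):
    im=ctrl.get_image(n)[:,:,::-1].copy()
    for c,a,b in blobs(im,(0,8,120),(10,110,255)): print(n,c.round(1),a,b,ray(n,c,.014).round(4))
goal((.574,.004,.14),-13.8)
E
```

```text
scene [194.8 144. ] 64 [174 135  48  25] [ 0.4001 -0.1585  0.014 ]
scene [247.1 205.4] 68 [237 201  18   9] [0.5167 0.0575 0.014 ]
scene [196.6 215.1] 100 [181 202  32  27] [ 0.596 -0.042  0.014]
scene [230.1 224.5] 222 [222 217  18  16] [0.5839 0.0444 0.014 ]
t 4.0 pos [0.4591 0.0669 0.1438] F [ 0.2  0.6 -0.5] w 0.14 travel [-0.0355  0.1261  0.0041] turn [ 0.2 -0.1  0.8]
```

step_arm(
  commands=[
    {"travel": [-0.012, 0.042, 0], "turn": [0, 0, 0.8]},
    {"travel": [-0.024, 0.084, 0], "turn": [0, 0, 0.8]},
    {"travel": [-0.036, 0.126, 0], "turn": [0, 0, 0.8]},
    {"travel": [-0.036, 0.126, 0], "turn": [0, 0, 0.8]},
    {"travel": [-0.036, 0.126, 0], "turn": [0, 0, 0.8]},
  ],
)

```text
time: 4.5
position: [0.5721, 0.0025, 0.1408]
tool_rot: [-2.473, -1.937, 0.005]
ft_force: [-0.5, 0.4, -0.6]
grip_width: 0.181
grip_force: 0.0
```

```bash
python3 - <<'E'
from h import *
goal((.574,.004,.019),-13.8)
im=ctrl.get_image("wrist");cv2.imwrite("pics/w3.png",im[:,:,::-1])
E
```

```text
t 4.5 pos [0.5721 0.0025 0.1408] F [-0.5  0.4 -0.6] w 0.18 travel [0.0023 0.0018 0.1218] turn [-0.1  0.1 -0.1]
```

View pics/w3.png

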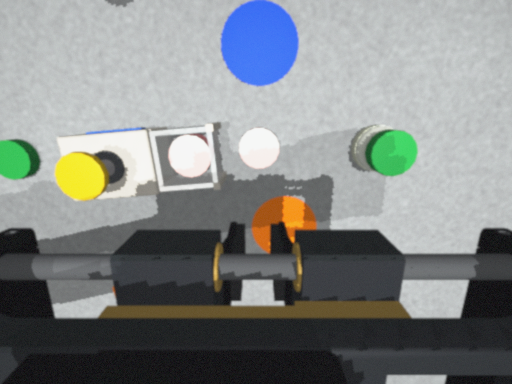

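In the wrist view the dish (260,148) and blue mark (259,42) line up with the finger mid-line (about 258). The plunger is up and the magazine is clear of the fingers. Descending.

step_arm(
  commands=[
    {"travel": [0, 0.002, 0.035], "turn": [0, 0, 0]},
    {"travel": [0, 0.002, 0.07], "turn": [0, 0, 0]},
    {"travel": [0, 0.002, 0.1], "turn": [0, 0, 0]},
    {"travel": [0, 0.002, 0.121], "turn": [0, 0, 0]},
    {"travel": [0, 0.002, 0.121], "turn": [0, 0, 0]},
  ],
)

```text
time: 5.05
position: [0.5707, 0.0044, 0.0187]
tool_rot: [-2.467, -1.938, 0.008]
ft_force: [-0.2, 0.1, 0.4]
grip_width: 0.181
grip_force: 0.0
```

```bash
python3 - <<'E'
from h import *
goal((.600,.1095,.019),-13.8)
E
```

```text
t 5.05 pos [0.5707 0.0044 0.0187] F [-0.2  0.1  0.4] w 0.18 travel [ 0.1091  0.0036 -0.0005] turn [-0.4  0.1  0.1]
```

step_arm(
  commands=[
    {"travel": [0.006, 0.003, 0], "turn": [0, 0, 0]},
    {"travel": [0.012, 0.003, 0], "turn": [0, 0, 0]},
    {"travel": [0.018, 0.003, 0], "turn": [0, 0, 0]},
    {"travel": [0.024, 0.003, 0], "turn": [0, 0, 0]},
    {"travel": [0.03, 0.003, 0], "turn": [0, 0, 0]},
  ],
)

```text
time: 5.55
position: [0.5851, 0.0324, 0.0222]
tool_rot: [2.471, 1.94, 0.002]
ft_force: [-0.4, -0.6, -0.2]
grip_width: 0.183
grip_force: 0.1
```

step_arm(
  commands=[
    {"travel": [0.006, 0, 0], "turn": [0, 0, 0]},
    {"travel": [0.012, 0, 0], "turn": [0, 0, 0]},
    {"travel": [0.018, 0, 0], "turn": [0, 0, 0]},
    {"travel": [0.024, 0, 0], "turn": [0, 0, 0]},
    {"travel": [0.03, 0, 0], "turn": [0, 0, 0]},
  ],
)

```text
time: 6.05
position: [0.5919, 0.0611, 0.0215]
tool_rot: [-2.472, -1.939, -0.0]
ft_force: [-1.0, -0.5, 0.0]
grip_width: 0.183
grip_force: 0.1
```

```bash
python3 - <<'E'
from h import *
goal((.600,.1095,.019),-13.8)
im=ctrl.get_image("scene")[:,:,::-1].copy()
for c,a,b in blobs(im,(0,8,120),(10,110,255)): print(c.round(1),a,b,ray("scene",c,.014).round(4))
E
```

```text
t 6.05 pos [0.5919 0.0611 0.0215] F [-1.  -0.5  0. ] w 0.18 travel [ 0.0489 -0.0036  0.0025] turn [-0. -0.  0.]
[185.5 215.6] 43 [181 202  13  27] [ 0.609 -0.066  0.014]
[245.7 237.5] 141 [239 230  14  15] [0.5996 0.0943 0.014 ]
```

step_arm(
  commands=[
    {"travel": [0.006, -0.001, 0.002], "turn": [0, 0, 0]},
    {"travel": [0.012, -0.001, 0.002], "turn": [0, 0, 0]},
    {"travel": [0.018, -0.002, 0.002], "turn": [0, 0, 0]},
    {"travel": [0.024, -0.002, 0.002], "turn": [0, 0, 0]},
    {"travel": [0.03, -0.003, 0.002], "turn": [0, 0, 0]},
  ],
)

```text
time: 6.6
position: [0.5961, 0.0911, 0.0196]
tool_rot: [2.472, 1.939, 0.0]
ft_force: [0.4, -0.8, 0.5]
grip_width: 0.18
grip_force: 0.1
```

```bash
python3 - <<'E'
from h import *
goal((.600,.1095,.019),-13.8)
for n in("scene","top"):
  im=ctrl.get_image(n)[:,:,::-1].copy()
  if n=="scene": cv2.imwrite("pics/s4.png",cv2.resize(im[180:300,180:340],(640,480)))
  for c,a,b in blobs(im,(0,8,120),(10,110,255))+blobs(im,(110,150,60),(130,255,255)): print(n,c.round(1),a,b,ray(n,c,.014).round(4))
E
```

```text
t 6.6 pos [0.5961 0.0911 0.0196] F [ 0.4 -0.8  0.5] w 0.18 travel [ 0.0188 -0.0006  0.0006] turn [ 0. -0.  0.]
scene [189.2 143.6] 51 [174 135  37  25] [ 0.4053 -0.1731  0.014 ]
scene [196.5 215.4] 99 [181 202  32  27] [ 0.5969 -0.042   0.014 ]
scene [255.9 244.2] 125 [250 237  12  14] [0.605  0.1237 0.014 ]
scene [19.6  3.6] 141 [ 5  0 33  9] [ 0.1077 -1.0339  0.014 ]
scene [263.2 252.3] 369 [247 237  28  26] [0.6168 0.1482 0.014 ]
```

View pics/s4.png

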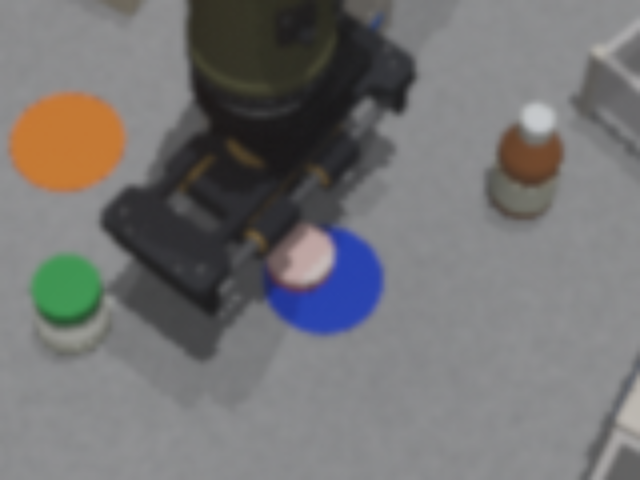

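The dish (300,257) is moving onto the blue mark (centre about 325,282), and by kinematics it's at about y 0.118. That leaves about 18 mm to push, then I back off and lift.

step_arm(
  commands=[
    {"travel": [0.005, 0, 0], "turn": [0, 0, 0]},
    {"travel": [0.01, 0, 0], "turn": [0, 0, 0]},
    {"travel": [0.014, 0, 0], "turn": [0, 0, 0]},
    {"travel": [0.017, 0, 0], "turn": [0, 0, 0]},
    {"travel": [0.018, 0, 0], "turn": [0, 0, 0]},
  ],
)

```text
time: 7.2
position: [0.6003, 0.1085, 0.0196]
tool_rot: [-2.471, -1.94, -0.0]
ft_force: [0.7, -0.3, 0.3]
grip_width: 0.18
grip_force: 0.1
```

step_arm(
  commands=[
    {"travel": [-0.01, 0, 0], "turn": [0, 0, 0]},
    {"travel": [-0.025, 0, 0], "turn": [0, 0, 0]},
    {"travel": [-0.03, 0, -0.04], "turn": [0, 0, 0]},
    {"travel": [-0.05, 0, -0.09], "turn": [0, 0, 0]},
    {"travel": [-0.08, 0, -0.13], "turn": [0, 0, 0]},
  ],
)

```text
time: 7.7
position: [0.5814, 0.0317, 0.1482]
tool_rot: [-2.471, -1.94, -0.001]
ft_force: [1.5, -0.1, 0.8]
grip_width: 0.183
grip_force: 0.0
```

```bash
python3 - <<'E'
from h import *
goal((.600,.1095,.019),-13.8)
for n in("scene","top"):
  im=ctrl.get_image(n)[:,:,::-1].copy()
  if n=="scene": cv2.imwrite("pics/s5.png",cv2.resize(im[120:300,150:390],(720,540)))
  for c,a,b in blobs(im,(0,5,120),(12,110,255))+blobs(im,(110,150,60),(130,255,255)): print(n,c.round(1),a,b,ray(n,c,.014).round(4))
E
```

```text
t 7.7 pos [0.5814 0.0317 0.1482] F [ 1.5 -0.1  0.8] w 0.18 travel [ 0.08   -0.0004  0.1292] turn [ 0.  -0.   0.1]
scene [183.3 144.9] 57 [173 135  25  25] [ 0.4163 -0.1854  0.014 ]
scene [246.9 203.9] 138 [237 198  19  13] [0.5128 0.0553 0.014 ]
scene [185.  214.3] 51 [181 203  13  25] [ 0.6064 -0.0689  0.014 ]
scene [260.4 248.1] 166 [254 241  14  15] [0.6097 0.1377 0.014 ]
scene [333.4 291.2] 39 [329 287  11  11] [0.636  0.3287 0.014 ]
scene [18.4  3.8] 134 [ 5  0 32 10] [ 0.1103 -1.0371  0.014 ]
scene [260.1 251.1] 308 [246 237  29  26] [0.6172 0.1403 0.014 ]
top [144.1 285.1] 32 [136 280  17  11] [0.3075 0.3519 0.014 ]
top [238.2 157.6] 407 [224 143  29  29] [0.601  0.1349 0.014 ]
```

View pics/s5.png

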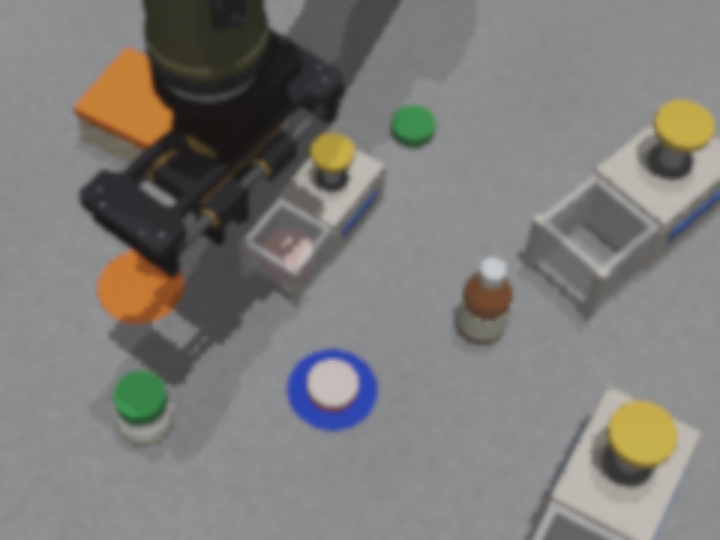

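The dish lies inside the blue mark with a blue ring all round (333,388), about 3 mm off centre. The plunger is up, and the dispenser and bystanders look undisturbed.

step_arm(
  commands=[
    {"travel": [0, 0, 0], "turn": [0, 0, 0]},
    {"travel": [0, 0, 0], "turn": [0, 0, 0]},
    {"travel": [0, 0, 0], "turn": [0, 0, 0]},
  ],
)

```text
time: 8.1
position: [0.5805, 0.0331, 0.1447]
tool_rot: [-2.469, -1.939, 0.004]
ft_force: [0.4, 0.4, -0.4]
grip_width: 0.179
grip_force: 0.0
```

```bash
python3 -c "
from bench import ctrl
print(ctrl.close_job())"
```

```text
the job is handed in; nothing more can be done
None
```

I pressed the plunger once, which ejected a single dish, and pushed it to about 3 mm from the blue mark's centre; the job is handed in at about 8 s, with the plunger up, nothing else visibly disturbed, and no verdict returned.

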